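# Ready the wiping-down corner: load the paper roll, then open the safety-capped cleaner

### The job

Get things ready for wiping down the worktop: first slide the paper roll over the upright post of its stand until it rests on the foot, and let go of it. Then open the cleaner bottle: press its red safety cap down firmly, keep it pressed while you twist it about a quarter turn anticlockwise (seen from above), and lift it straight off. Finish while still holding the cap level and still, 5 to 15 cm clear above the open bottle; do not put it down, and leave the tin, the spice jar and the red mug where they are.

Things in the scene. Friction and masses are not known exactly. Their poses are not given: they have to be found in the camera images.
- roll_center (a point): centre (half-way up) of the loose short white paper roll, an upright tube 58 mm in outer diameter, 80 mm tall, with a 25 mm hole right through along its axis (its z, up); about 0.12 kg; stands on the worktop at first
- roll_stand: steel roll stand, fixed to the worktop: round foot 100 mm across, 12 mm high, with an upright post 14 mm in diameter on its axis; the post's tapered tip is 102 mm above the worktop. Origin on the axis at worktop height, z up. A seated roll stands on the foot: its centre is then 52 mm above the worktop and the post stands 10 mm out of its top
- bottle: blue cleaner bottle, white and yellow label, held fast in a black suction foot (100 mm across, 30 mm high): it neither moves nor turns. Origin on its vertical axis at worktop height, z up. Body 70 mm across up to 66 mm, shoulder narrowing to 49 mm across at 85 mm and ending 92.5 mm above the worktop; then a white neck, 39 mm over its lugs, top at 119 mm (seal at 132 mm), hidden by the cap
- cap_center (a point): centre (half-way up) of the red ribbed safety cap, 48 mm across, 36 mm tall, 40 g, white curved arrow on top; z up. Closed, its centre is 118 mm and its top 136 mm above the worktop. Grip it across any diameter. It is locked unless pushed 4.5 mm or more down; kept down, it turns anticlockwise (from above) and is free to lift from 60 to 130 degrees (aim for 80 to 95); stop at 135
- seal (a joint): sprung seal in the bottle's mouth, on which the cap rests and which pushes it back up to its closed height: 0 when unpressed, grows to 0.0075 m as the cap is pushed down to its hard stop. Force 5 N at the start, 10 N at 0.0045 (cap unlocked), 14 N at 0.0075
- tin: low food tin, 86 mm in diameter, 40 mm high, bystander; origin at the centre of its underside
- spice_jar: spice jar with a red lid, 45 mm in diameter, 106 mm high, bystander; origin at the centre of its underside
- red_mug: red mug with light dots, 87 x 117 x 97 mm high with its handle, bystander; origin at the centre of its underside
Not all that is in view belongs to the job. Of the things shaped like the part that bears cap_center, the red one is meant. What is shaped like the part that bears roll_center but blue is not meant.

How it is judged (in metres and radians):
On the way, in this order (a step that is already met when the one before it is completed fails the run):
1. the roll rests on the stand's foot, round the post, and is let go (horizontal distance between roll_center and roll_stand below 0.009 m and z of roll_center in the frame of roll_stand between 0.046 and 0.058 m and angle between roll_center's own z axis and vertical below 0.12 rad and contact force between the fingers and roll below 0.3 N and horizontal distance between cap_center and bottle below 0.025 m and z of cap_center in the frame of bottle below 0.13 m), for 0.2 s.
2. the cap is pressed down at least 4 mm (value of joint seal above 0.004 m and horizontal distance between cap_center and bottle below 0.025 m and z of cap_center in the frame of bottle below 0.13 m), for 0.05 s.
3. the cap, still on the neck, is turned at least 48 degrees (angle between the x axis of cap_center and the x axis of bottle, either way round above 0.84 rad and horizontal distance between cap_center and bottle below 0.025 m and z of cap_center in the frame of bottle below 0.13 m), for 0.05 s.
At the end, for the whole second after the job is handed in: Fingers hold the cap still, level (0.4 rad), off the bottle, its centre within 50 mm of the bottle's axis and 165 to 305 mm above the worktop; the roll, untouched, stands on the foot round the post (within 9 mm of its axis, centre 46 to 58 mm up, tilt under 0.12 rad) (horizontal distance between roll_center and roll_stand below 0.009 m and z of roll_center in the frame of roll_stand between 0.046 and 0.058 m and angle between roll_center's own z axis and vertical below 0.12 rad and contact force between the fingers and roll below 0.3 N and z of cap_center in the frame of bottle between 0.165 and 0.305 m and horizontal distance between cap_center and bottle below 0.05 m and angle between cap_center's own z axis and vertical below 0.4 rad and contact force between the fingers and cap above 1 N and contact force between cap and bottle below 0.05 N and linear speed of cap below 0.03 m/s); the arm keeps its last pose, push and grip.
It fails at once if a bystander (tin, spice jar or red mug) is moved more than 30 mm (distance of any of tin, spice_jar, red_mug from where it was at the start of the episode above 0.03 m).
It also fails if it takes over 56 s, if anything falls off the work surface, if the arm or the gripper's body presses on something with over 40 N, if the wrist force passes 120 N, or if a joint passes its speed limit or range.

### The arm

A 6-joint arm with a two-finger parallel gripper is mounted at the origin on a cart in front of the work surface, level with it; the furniture and walls round the work are solid. World frame = base frame: x ahead of the robot, y to its left, z up, the work surface at z = 0. Lengths are in m, angles in degrees, forces in N, time in s.
With the tool pointing down it reaches from about 0.3 to 0.75 m from the base axis. Payload 8.5 kg.
Tool frame: the origin (TCP) lies between the finger pads; the fingertips stand env.finger_overhang ahead of it and the grasp point (between the pads) lies 2 mm behind it (env.finger_overhang is the distance from the TCP to the fingertips, in m); z points along the fingers, y is the line along which they close (so a half turn about z gives the same grasp; the last joint's range is limited). The gripper opens to 85 mm and grips with 20 to 120 N. Pads are 22 mm wide; open, the fingers measure 114 mm over their backs; the gripper's body (76 mm by 85 mm) begins 54 mm behind the grasp point. The pads swing forward as they close: fully open they stand 13 mm farther back than shut.
Start: joints at [56.534, 21.807, 74.336, -0, 83.858, -12.336], TCP at [0.198, 0.513, 0.248] pointing down, gripper open.
Joint ranges: [-178.18, 178.18], [-50.72, 133.34], [12.68, 142.11], [-81.47, 261.47], [9.98, 163.14], [-165.26, 165.26]. Speed limits (degrees/s): [136.94, 136.94, 180, 180, 180, 180].

### API

Orientations are given as a 3x3 rotation matrix whose columns are the frame's x, y, z axes.
In Python, from rig import env gives the robot as it stands. The module is installed in compiled form; this text tells all that it offers.
- The arm moves only by the tool jog_arm, never from a script. Its arguments are lists of equal length, an entry for each row: "hand": the finger opening in m, from 0 to 0.0854; "travel": the shift along the world's x, y, z in m, a list of three; "yaw": the turn about the world's z in rad. A call has exactly 5 rows; each row shifts and turns the commanded pose from where the row before left it; what a row does not reach is not made up. A row lasts 1/8 s, in which the tool goes at most 62.5 mm and 10.7 degrees, less where a joint would pass 70% of its speed; a pose out of reach is approached as far as the arm can. A call is refused whole if a number of a shift passes 0.0625 or a number of a turn 0.188, either way. A call with a gripper value outside its range is refused whole. The fingers move at their own pace and stop on an object; "grip_force" is the grip in N (left out, the last holds). Time passes only in rows, so rows that do not move let the fingers close, or fill a call up. It gives the time, the measured TCP pose, the force, the opening and the grip force at its end, in the units of the state.
- env.observe(): the state, without advancing time (a new reading comes with each control period).
- env.get_image(name): name is "scene" or "top" or "wrist"; returns the picture (384x512x3 uint8, red, green, blue); there is no depth.
- env.calibration(name): a dict with "fx", "fy", "cx", "cy" (pixels), "k1" (the pictures are not rectified: a ray, as slopes to the right and down, at radius r is drawn at 1 + k1 r^2 times it, then the intrinsics apply), "position" and "rotation" of the camera in the world; the wrist camera has in their place "hand_eye" (4x4, takes a point from camera to tool coordinates, whose origin is the TCP and whose axes are the flange's). Camera axes: x right, y down, z forward; pixel columns grow to the right and rows downward; lengths in m; the calibration is good to about 2 mm. A picture is of the moment at which its call begins: read the wrist's pose just before it. calibration takes no time and is no camera call.
- env.close_job(): hands the job in; it is judged then, once.
The state is a dict: "time_s": time; "q": joint angles; "qvel": joint speeds; "joint_efforts": joint torques, N m; "position": TCP position; "tool_rot": TCP orientation; "ft_force": force on the tool from outside, world axes, zero at the start; "wrist_torque": the same for the moment, N m; "grip_width": finger opening in m; "gripper_force": force on a finger pad.
Only numpy, scipy, OpenCV 4.12 (cv2) and the standard library are available. Lean on these libraries where they do the work, as an engineer would, in place of code of your own. Each camera call takes 0.05 s, during which the arm holds its last target. There are 200 camera calls.

## Working session

There is one attempt and no reset: what is moved stays moved. The work goes in short steps, Python scripts to look and compute and a tool call to move; the robot and the scene stay as the last step left them, time stands still between calls to the robot, and variables do not carry over. Pictures are saved under pics/ and viewed, at most 10 in all, crops included, and the job is handed in when it is done.

Besides the shell and the picture viewer there is one more tool, called after "Request:" as name(argument=value, ...), one argument or row to a line, values as JSON. jog_arm: Moves the arm, as the interface text tells. Its arguments: {"type":"object","properties":{"hand":{"type":"array"},"travel":{"type":"array"},"yaw":{"type":"array"},"grip_force":{"type":"number"}},"required":["hand","travel","yaw"]}

```bash
mkdir -p pics; python3 - <<'E'
from rig import env
import cv2,numpy as np
a=env.get_image("scene");b=env.get_image("top")
cv2.imwrite("pics/s.png",a[:,:,::-1]);cv2.imwrite("pics/t.png",b[:,:,::-1])
for n in("scene","top","wrist"):print(n,env.calibration(n))
print(env.finger_overhang);o=env.observe();print(o)
E
```

```text
scene {'fx': 413.0104570253506, 'fy': 413.0104570253506, 'cx': 252.75973596726223, 'cy': 190.7394868331549, 'k1': -0.12285244382916863, 'position': array([ 0.01302767, -0.80343466,  0.587877  ]), 'rotation': array([[ 0.8570573 , -0.23325593,  0.45939574],
       [-0.51498479, -0.36083539,  0.77755288],
       [-0.01560258, -0.9029892 , -0.42937986]])}
top {'fx': 368.0345953465862, 'fy': 368.0345953465862, 'cx': 255.09157016058134, 'cy': 186.58499398237623, 'k1': -0.08111856868475938, 'position': array([0.43536745, 0.0983439 , 0.95855554]), 'rotation': array([[-0.01436452, -0.99544773,  0.09422039],
       [-0.99986464,  0.01354412, -0.00934104],
       [ 0.00802238, -0.09434182, -0.99550754]])}
wrist {'fx': 342.2029458051519, 'fy': 342.2029458051519, 'cx': 256.7000356362392, 'cy': 189.5878784077944, 'k1': 0.03614101518121342, 'hand_eye': array([[ 6.58531608e-04, -9.44412663e-01, -3.28761749e-01,
         8.35017062e-02],
       [ 9.99999782e-01,  6.34416284e-04,  1.80619224e-04,
         7.28847178e-04],
       [ 3.79927246e-05, -3.28761797e-01,  9.44412876e-01,
        -1.25861979e-
[... 205 characters left out ...]
8579684e+01, -1.23350546e+01]), 'qvel': array([ 0.00113413, -0.01637492, -0.13501322,  0.16893415, -0.01165488,
       -0.00322931]), 'joint_efforts': array([ 3.87750464e-03, -4.49220943e+01, -2.31658924e+01, -2.06612767e-04,
        3.65515152e-03,  7.69553168e-06]), 'position': array([0.19813409, 0.51281426, 0.24776247]), 'tool_rot': array([[-9.32760400e-01,  3.60496184e-01, -7.33043405e-04],
       [ 3.60496819e-01,  9.32759776e-01, -1.11512713e-03],
       [ 2.81754326e-04, -1.30440625e-03, -9.99999110e-01]]), 'ft_force': array([ 1.14943671, -0.91239822,  0.86683072]), 'wrist_torque': array([ 0.02496949, -0.02375883,  0.01751961]), 'gripper_force': 0.0, 'grip_width': 0.08549517226884629}
```

View pics/s.png

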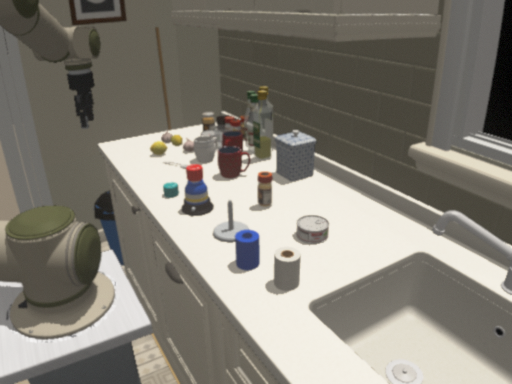

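View pics/t.png

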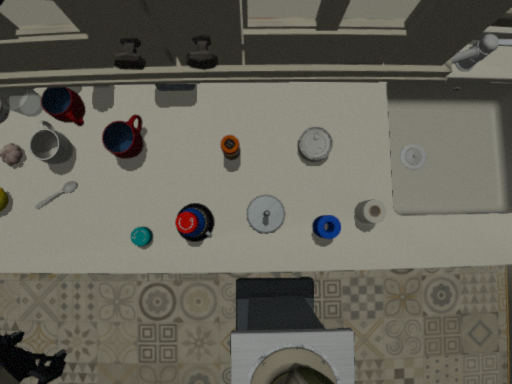

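The top view shows these candidates:
- Rolls: white at (372,211) and blue at (327,227). The white one fits "white paper roll".
- Caps: red on the bottle at (187,222) and teal, loose, at (142,237). The red one on the bottle is meant.

The stand is at (266,214). I'll measure these and confirm in a crop.

```bash
cat > h.py <<'E'
from rig import env
import cv2,numpy as np
def cam(n,o=None):
    c=env.calibration(n)
    if n=="wrist":
        H=c["hand_eye"];R=o["tool_rot"]@H[:3,:3];p=o["position"]+o["tool_rot"]@H[:3,3]
    else: R,p=c["rotation"],c["position"]
    return c,R,p
def rays(n,uv,o=None):
    c,R,p=cam(n,o);K=np.array([[c["fx"],0,c["cx"]],[0,c["fy"],c["cy"]],[0,0,1.]])
    q=cv2.undistortPoints(np.array(uv,float).reshape(-1,1,2),K,np.array([c["k1"],0,0,0]))[:,0]
    return p,np.c_[q,np.ones(len(q))]@R.T
def plane(n,uv,z,o=None):
    p,d=rays(n,uv,o);return (p+d*((z-p[2])/d[:,2])[:,None])[:,:2]
def proj(n,P,o=None):
    c,R,p=cam(n,o);q=(np.array(P,float).reshape(-1,3)-p)@R;s=q[:,:2]/q[:,2:]
    s=s*(1+c["k1"]*(s**2).sum(1,keepdims=True));return s*[c["fx"],c["fy"]]+[c["cx"],c["cy"]]
def blobs(m,box,amin=20):
    x0,y0,x1,y1=box;k=np.zeros(m.shape,np.uint8);k[y0:y1,x0:x1]=m[y0:y1,x0:x1]*255
    cs,_=cv2.findContours(k,cv2.RETR_EXTERNAL,cv2.CHAIN_APPROX_NONE)
    return sorted([c[:,0,:] for c in cs if cv2.contourArea(c)>=amin],key=lambda c:-cv2.contourArea(c.reshape(-1,1,2)))
def circ(P):
    A=np.c_[2*P,np.ones(len(P))];s=np.linalg.lstsq(A,(P**2).sum(1),rcond=None)[0]
    return s[:2],np.sqrt(s[2]+s[:2]@s[:2])
E
python3 - <<'E'
from h import *
b=cv2.imread("pics/t.png");hsv=cv2.cvtColor(b,cv2.COLOR_BGR2HSV);H,S,V=cv2.split(hsv)
def rep(nm,m,box,z):
    for c in blobs(m,box)[:2]:
        P=plane("top",c,z);e=cv2.minEnclosingCircle(P.astype(np.float32));print(nm,c.mean(0).round(1),"lsq",[np.round(v,4) for v in circ(P)],"enc",[np.round(v,4) for v in e])
rep("cap",((H<8)|(H>172))&(S>150)&(V>110),(165,200,225,245),.136)
rep("blue",(H>100)&(H<130)&(S>120),(305,205,350,245),.08)
rep("tin",(V<0),(0,0,1,1),0)
print("V around stand row214",V[214,235:300]);print("V roll row211",V[211,350:395]);print("Vroll col372",V[190:235,372])
cv2.imwrite("pics/c.png",cv2.resize(np.hstack([b[180:255,120:220],b[180:255,230:300],b[180:255,305:400]]),None,fx=3,fy=3,interpolation=cv2.INTER_CUBIC))
E
```

```text
cap [185.7 222.2] lsq [array([0.436 , 0.2466]), np.float64(0.0221)] enc [array([0.4358, 0.2463]), np.float64(0.0231)]
blue [326.6 226.5] lsq [array([ 0.4207, -0.0796]), np.float64(0.0295)] enc [array([ 0.4205, -0.079 ]), np.float64(0.033)]
V around stand row214 [143 145 142 143 143 143 142 143 142 144 143 125 103 114 131 133 133 133
 133 132 132 129 133 131 130 131 127 113  78  45  54  72  79  65  84 115
 130 130 127 129 130 127 127 122 124 126 125 125 111  93 117 141 141 144
 142 143 143 141 140 142 144 143 140 142 143]
V roll row211 [144 140 144 139 103  72  72  72  69  72  73  76  80  99 125 133 131 131
 123 102  84  75  72  67  69  69  70  72  67  80 106 129 128 131 133 132
 137 143 144 144 146 142 143 141 134]
Vroll col372 [144 143 143 144 142 143 141 144 140 118 132 132 134 134 133 118  95  72
  71  72  74  72  72  71  78  94 114 131 133 130 131 126 111  80  88  86
  88  88 102 130 144 147 147 146 148]
```

View pics/c.png

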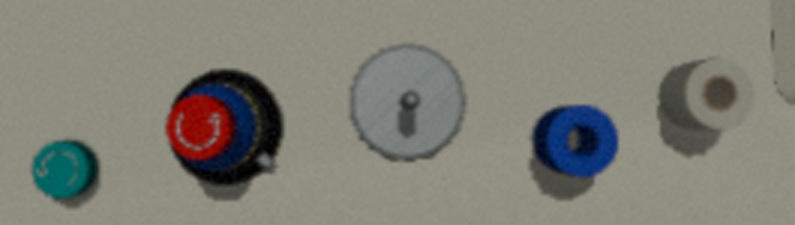

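The crop confirms the targets: the red cap with its white arrow on the bottle, the steel stand with its post tip near (266.7,212.7), and the white roll with its hole near (375,211). Next I'll measure the white roll and the stand.

```bash
python3 - <<'E'
from h import *
b=cv2.imread("pics/t.png");V=cv2.GaussianBlur(b,(3,3),0).max(2)
def rep(nm,m,box,z):
    for c in blobs(m,box)[:2]:
        P=plane("top",c,z);e=cv2.minEnclosingCircle(P.astype(np.float32));print(nm,c.mean(0).round(1),"lsq",[np.round(v,4) for v in circ(P)],"enc",[np.round(v,4) for v in e])
rep("hole",V<102,(365,202,386,222),.08)
rep("foot",V<137,(240,188,292,240),.012)
print("tip",plane("top",[[266.7,212.7]],.102))
a=cv2.imread("pics/s.png");h=cv2.cvtColor(a,cv2.COLOR_BGR2HSV)
# scene view: cap top edge / bottle axis check
for nm,P in dict(cap=[.436,.2466,.136],foot=[.435,.085,.012],tip=[.435,.085,.102],rolltop=[.44,-.14,.08]).items(): print(nm,proj("scene",P).round(1))
E
```

```text
hole [374.5 210.5] lsq [array([ 0.4567, -0.197 ]), np.float64(0.0118)] enc [array([ 0.4567, -0.197 ]), np.float64(0.0128)]
foot [265.1 214.1] lsq [array([0.4544, 0.064 ]), np.float64(0.0516)] enc [array([0.454 , 0.0643]), np.float64(0.0536)]
tip [[0.45511318 0.06420625]]
cap [[194.2 167. ]]
foot [[221.1 227.5]]
tip [[219.4 198.2]]
rolltop [[267.  243.7]]
```

Request:
jog_arm(
  hand=[0.0854,0.0854,0.0854,0.0854,0.0854],
  travel=[
    [0.0173,-0.0473,0],
    [0.0173,-0.0473,0],
    [0.0173,-0.0473,0],
    [0.0173,-0.0473,0],
    [0.0173,-0.0473,0],
  ],
  yaw=[-0.08,-0.08,-0.08,-0.08,-0.08],
)

```text
time_s: 0.72
position: [0.2849, 0.275, 0.2482]
tool_rot: [[-0.717, 0.697, -0.0], [0.697, 0.717, -0.0], [0.0, -0.0, -1.0]]
ft_force: [1.2, -0.2, 0.7]
grip_width: 0.0852
gripper_force: 0.0
```

Request:
jog_arm(
  hand=[0.0854,0.0854,0.0854,0.0854,0.0854],
  travel=[
    [0.0173,-0.0473,0],
    [0.0173,-0.0473,0],
    [0.0173,-0.0473,0],
    [0.0173,-0.0473,0],
    [0.0173,-0.0473,0],
  ],
  yaw=[-0.08,-0.08,-0.08,-0.08,-0.08],
)

```text
time_s: 1.35
position: [0.3714, 0.0384, 0.2483]
tool_rot: [[-0.389, 0.921, -0.0], [0.921, 0.389, 0.0], [0.0, 0.0, -1.0]]
ft_force: [1.5, 0.2, -0.1]
grip_width: 0.0854
gripper_force: 0.0
```

Request:
jog_arm(
  hand=[0.0854,0.0854,0.0854,0.0854,0.0854],
  travel=[
    [0.0173,-0.0473,0],
    [0.0173,-0.0473,0],
    [0.0173,-0.0473,0],
    [0.0173,-0.0473,0],
    [0.0173,-0.0473,0],
  ],
  yaw=[-0.08,-0.08,-0.08,-0.08,-0.08],
)

```text
time_s: 1.98
position: [0.458, -0.1981, 0.248]
tool_rot: [[0.001, 1.0, -0.0], [1.0, -0.001, 0.0], [0.0, -0.0, -1.0]]
ft_force: [0.3, -0.0, 0.3]
grip_width: 0.0851
gripper_force: 0.0
```

Request:
jog_arm(
  hand=[0.0854,0.0854,0.0854,0.0854,0.0854],
  travel=[
    [0,0,-0.02],
    [0,0,-0.02],
    [0,0,0],
    [0,0,0],
    [0,0,0],
  ],
  yaw=[0,0,0,0,0],
)

```text
time_s: 2.6
position: [0.458, -0.1966, 0.2091]
tool_rot: [[-0.002, 1.0, 0.001], [1.0, 0.002, -0.001], [-0.001, 0.001, -1.0]]
ft_force: [-0.3, 0.7, 0.4]
grip_width: 0.0858
gripper_force: 0.0
```

```bash
python3 - <<'E'
from h import *
o=env.observe();w=env.get_image("wrist")[:,:,::-1].copy();cv2.imwrite("pics/w1.png",w)
print(proj("wrist",[.457,-.197,.08],o))
E
```

```text
[[253.1388826  185.54110906]]
```

View pics/w1.png

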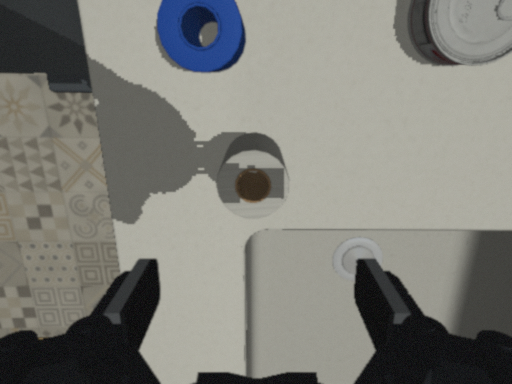

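The wrist view shows the hole of the white roll at (253,185). The prediction was (253.1,185.5), so the roll position (0.457, -0.197) is confirmed. The blue roll is at (200,34).

Request:
jog_arm(
  hand=[0.0854,0.0854,0.0854,0.0854,0.0854],
  travel=[
    [-0.001,0,-0.04],
    [0,0,-0.04],
    [0,0,-0.04],
    [0,0,-0.034],
    [0,0,0],
  ],
  yaw=[0,0,0,0,0],
  grip_force=30,
)

```text
time_s: 3.28
position: [0.4561, -0.196, 0.0532]
tool_rot: [[-0.002, 1.0, -0.003], [1.0, 0.002, 0.002], [0.002, -0.003, -1.0]]
ft_force: [-0.2, -0.1, 0.5]
grip_width: 0.0853
gripper_force: 0.0
```

Request:
jog_arm(
  hand=[0.05,0.05,0.05,0.05,0.05],
  travel=[
    [0,0,0],
    [0,0,0],
    [0,0,0],
    [0,0,0],
    [0,0,0],
  ],
  yaw=[0,0,0,0,0],
)

```text
time_s: 3.9
position: [0.4573, -0.1969, 0.056]
tool_rot: [[-0.002, 1.0, 0.002], [1.0, 0.002, -0.002], [-0.002, 0.002, -1.0]]
ft_force: [-0.9, 0.1, 4.7]
grip_width: 0.0567
gripper_force: 31.9
```

Request:
jog_arm(
  hand=[0.05,0.05,0.05,0.05,0.05],
  travel=[
    [0,0,0.01],
    [0,0,0.02],
    [0,0,0.04],
    [0,0,0.04],
    [0,0,0.02],
  ],
  yaw=[0,0,0,0,0],
)

```text
time_s: 4.53
position: [0.4571, -0.1966, 0.1876]
tool_rot: [[-0.002, 1.0, 0.003], [1.0, 0.002, -0.003], [-0.003, 0.003, -1.0]]
ft_force: [0.3, 0.7, -1.6]
grip_width: 0.0567
gripper_force: 32.7
```

Request:
jog_arm(
  hand=[0.05,0.05,0.05,0.05,0.05],
  travel=[
    [-0.0005,0.05,0],
    [-0.0005,0.055,0],
    [-0.0005,0.055,0],
    [-0.0005,0.055,0],
    [-0.0005,0.046,0],
  ],
  yaw=[0,0,0,0,0],
)

```text
time_s: 5.15
position: [0.4539, 0.0665, 0.1855]
tool_rot: [[-0.003, 1.0, 0.002], [1.0, 0.003, -0.0], [-0.0, 0.002, -1.0]]
ft_force: [0.8, -0.4, -1.7]
grip_width: 0.0561
gripper_force: 32.7
```

Request:
jog_arm(
  hand=[0.05,0.05,0.05,0.05,0.05],
  travel=[
    [0,0,0],
    [0,0,0],
    [0,0,0],
    [0,0,0],
    [0,0,0],
  ],
  yaw=[0,0,0,0,0],
)

```text
time_s: 5.78
position: [0.4543, 0.064, 0.1843]
tool_rot: [[-0.001, 1.0, -0.0], [1.0, 0.001, 0.0], [0.0, -0.0, -1.0]]
ft_force: [-0.4, -0.3, -2.3]
grip_width: 0.0566
gripper_force: 32.6
```

```bash
python3 - <<'E'
from h import *
o=env.observe();w=env.get_image("wrist")[:,:,::-1];s=env.get_image("scene")[:,:,::-1]
p=proj("scene",[.4545,.064,.1]).astype(int)[0];print(p,o["position"],proj("wrist",[[.4545,.064,.102],[.4545,.064,.212],[.4545,.064,.132]],o))
c=s[p[1]-75:p[1]+75,p[0]-64:p[0]+64]
cv2.imwrite("pics/w2.png",np.hstack([cv2.resize(w[:300],(460,345)),cv2.resize(c,(294,345),interpolation=cv2.INTER_CUBIC)]))
E
```

```text
[229 200] [0.45432    0.06400053 0.18431657] [[254.51158502 207.72042014]
 [252.58401184 326.64886791]
 [254.19128417 227.55224248]]
```

View pics/w2.png

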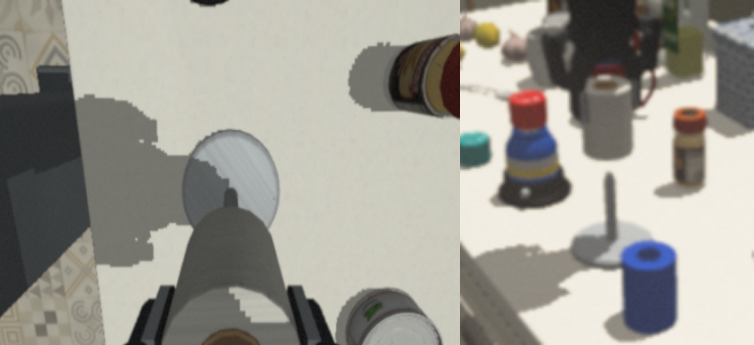

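The wrist view shows the post tip below the roll, in line with it (post at column 231, roll at about 230). The scene crop shows the roll hanging upright over the post (607 against 609). I'll lower it.

Request:
jog_arm(
  hand=[0.05,0.05,0.05,0.05,0.05],
  travel=[
    [0,0,-0.025],
    [0,0,-0.015],
    [0,0,-0.01],
    [0,0,-0.01],
    [0,0,0],
  ],
  yaw=[0,0,0,0,0],
)

```text
time_s: 6.5
position: [0.4541, 0.0645, 0.1239]
tool_rot: [[-0.002, 1.0, -0.001], [1.0, 0.002, 0.0], [0.0, -0.001, -1.0]]
ft_force: [0.2, -0.7, -1.7]
grip_width: 0.0565
gripper_force: 32.6
```

Request:
jog_arm(
  hand=[0.05,0.05,0.05,0.05,0.05],
  travel=[
    [0,0,-0.015],
    [0,0,-0.015],
    [0,0,-0.015],
    [0,0,-0.007],
    [0,0,0],
  ],
  yaw=[0,0,0,0,0],
)

```text
time_s: 7.12
position: [0.4544, 0.0645, 0.0724]
tool_rot: [[-0.002, 1.0, -0.0], [1.0, 0.002, 0.0], [0.0, -0.0, -1.0]]
ft_force: [0.2, 0.6, -1.1]
grip_width: 0.0566
gripper_force: 32.7
```

No contact so far. I'll lower the last 4 mm, open and retract.

Request:
jog_arm(
  hand=[0.05,0.05,0.05,0.05,0.05],
  travel=[
    [0,0,-0.002],
    [0,0,-0.001],
    [0,0,-0.001],
    [0,0,0],
    [0,0,0],
  ],
  yaw=[0,0,0,0,0],
)

```text
time_s: 7.75
position: [0.4543, 0.0645, 0.0683]
tool_rot: [[-0.002, 1.0, 0.0], [1.0, 0.002, -0.0], [-0.0, 0.0, -1.0]]
ft_force: [-0.4, 0.1, -1.3]
grip_width: 0.0562
gripper_force: 32.7
```

Request:
jog_arm(
  hand=[0.0854,0.0854,0.0854,0.0854,0.0854],
  travel=[
    [0,0,0],
    [0,0,0],
    [0,0,0],
    [0,0,0],
    [0,0,0],
  ],
  yaw=[0,0,0,0,0],
)

```text
time_s: 8.38
position: [0.4543, 0.0645, 0.0683]
tool_rot: [[-0.002, 1.0, 0.0], [1.0, 0.002, -0.0], [-0.0, 0.0, -1.0]]
ft_force: [-0.0, -0.4, -0.4]
grip_width: 0.0856
gripper_force: 0.0
```

Request:
jog_arm(
  hand=[0.0854,0.0854,0.0854,0.0854,0.0854],
  travel=[
    [0,0,0],
    [0,0,0.02],
    [0,0,0.05],
    [0,0,0.055],
    [0,0,0.055],
  ],
  yaw=[0,0,0,0,0],
)

```text
time_s: 9.0
position: [0.4539, 0.0645, 0.2502]
tool_rot: [[-0.002, 1.0, -0.0], [1.0, 0.002, 0.0], [0.0, -0.0, -1.0]]
ft_force: [1.6, 0.1, 0.6]
grip_width: 0.0857
gripper_force: 0.0
```

Request:
jog_arm(
  hand=[0.0854,0.0854,0.0854,0.0854,0.0854],
  travel=[
    [-0.0036,0.04,0],
    [-0.0036,0.04,0],
    [-0.0036,0.04,0],
    [-0.0036,0.04,0],
    [-0.0036,0.022,0],
  ],
  yaw=[0,0,0,0,0],
)

```text
time_s: 9.62
position: [0.4357, 0.2481, 0.2482]
tool_rot: [[-0.003, 1.0, -0.0], [1.0, 0.003, 0.0], [0.0, -0.0, -1.0]]
ft_force: [0.9, -0.2, 0.2]
grip_width: 0.0847
gripper_force: 0.0
```

Request:
jog_arm(
  hand=[0.0854,0.0854,0.0854,0.0854,0.0854],
  travel=[
    [0,0,0],
    [0,0,0],
    [0,0,0],
    [0,0,0],
    [0,0,0],
  ],
  yaw=[0,0,0,0,0],
)

```text
time_s: 10.25
position: [0.4364, 0.2462, 0.2484]
tool_rot: [[-0.001, 1.0, 0.0], [1.0, 0.001, -0.0], [-0.0, 0.0, -1.0]]
ft_force: [0.5, 0.8, 0.6]
grip_width: 0.0853
gripper_force: 0.0
```

```bash
python3 - <<'E'
from h import *
o=env.observe();w=env.get_image("wrist")[:,:,::-1];s=env.get_image("scene")[:,:,::-1];t=env.get_image("top")[:,:,::-1]
print(o["q"].round(1),o["position"],proj("wrist",[[.436,.2466,.136]],o),proj("scene",[.4545,.064,.05]))
hsv=cv2.cvtColor(w.copy(),cv2.COLOR_BGR2HSV);H,S,V=cv2.split(hsv)
for c in blobs(((H<8)|(H>172))&(S>150)&(V>70),(130,80,380,300))[:2]:
    P=plane("wrist",c,.136,o);print(c.mean(0),circ(P),cv2.minEnclosingCircle(P.astype(np.float32)))
c=s[150:260,170:270];d=t[180:250,215:315]
cv2.imwrite("pics/w3.png",np.hstack([cv2.resize(w,(440,330)),cv2.resize(np.vstack([c,d]),(180,330),interpolation=cv2.INTER_CUBIC)]))
E
```

```text
[15.9 16.9 81.9 -0.  81.2 15.8] [0.43638399 0.24618273 0.24836959] [[253.96962198 191.78209974]] [[230.43458444 216.70020644]]
[254.69354839 184.48387097] (array([0.43663951, 0.251351  ]), np.float64(0.02448871612634329)) ((0.43721774220466614, 0.25167691707611084), 0.026727132499217987)
```

View pics/w3.png

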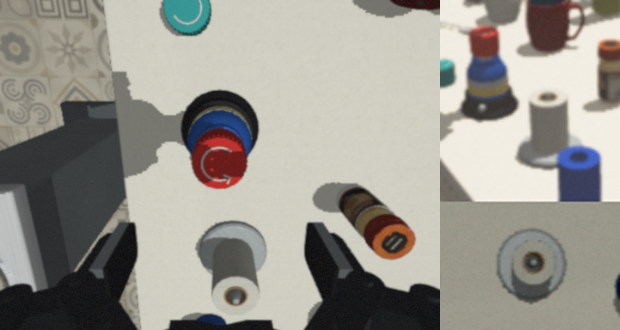

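The roll is seated on the foot round the post in both the scene and top crops. The cap top is at about (254,188) in the wrist view. I'll refine its y from the near arc and from the black foot.

```bash
python3 - <<'E'
from h import *
from scipy.optimize import least_squares
def fit(P,r,g): return least_squares(lambda c:np.hypot(*(P-c).T)-r,g,loss="soft_l1",f_scale=.001).x
o=env.observe();w=env.get_image("wrist")[:,:,::-1].copy()
H,S,V=cv2.split(cv2.cvtColor(w,cv2.COLOR_BGR2HSV))
c=blobs(((H<8)|(H>172))&(S>120)&(V>60),(130,80,380,300))[0]
P=plane("wrist",c,.136,o);Q=P[P[:,1]<.243];print("cap wrist",fit(Q,.024,[.436,.247]),circ(Q))
t=cv2.imread("pics/t.png");H,S,V=cv2.split(cv2.cvtColor(t,cv2.COLOR_BGR2HSV))
c=blobs(((H<8)|(H>172))&(S>120)&(V>60),(165,200,225,245))[0];P=plane("top",c,.136);Q=P[P[:,1]>.25];print("cap top",fit(Q,.024,[.436,.247]))
c=blobs(V<45,(165,195,225,250))[0];P=plane("top",c,.03);Q=P[(P[:,1]<.25)&(P[:,0]>.44)];print("foot",fit(Q,.05,[.436,.247]),len(Q))
E
```

```text
cap wrist [0.43671488 0.24944948] (array([0.43669244, 0.24739435]), np.float64(0.022316957567966016))
cap top [0.43583135 0.24521748]
foot [0.43032508 0.24713036] 48
```

Request:
jog_arm(
  hand=[0.0854,0.0854,0.0854,0.0854,0.0854],
  travel=[
    [0,0.001,-0.04],
    [0,0,-0.04],
    [0,0,-0.03],
    [0,0,-0.016],
    [0,0,0],
  ],
  yaw=[0,0,0,0,0],
  grip_force=80,
)

```text
time_s: 11.08
position: [0.4359, 0.2474, 0.1215]
tool_rot: [[-0.002, 1.0, -0.002], [1.0, 0.002, -0.001], [-0.001, -0.002, -1.0]]
ft_force: [0.1, -0.2, -0.0]
grip_width: 0.0854
gripper_force: 0.0
```

Request:
jog_arm(
  hand=[0.035,0.035,0.035,0.035,0.035],
  travel=[
    [0,0,0],
    [0,0,0],
    [0,0,0],
    [0,0,0],
    [0,0,0],
  ],
  yaw=[0,0,0,0,0],
)

```text
time_s: 11.7
position: [0.4361, 0.2476, 0.123]
tool_rot: [[-0.002, 1.0, 0.0], [1.0, 0.002, 0.0], [0.0, 0.0, -1.0]]
ft_force: [-3.6, -0.2, 5.8]
grip_width: 0.046
gripper_force: 81.0
```

Request:
jog_arm(
  hand=[0.035,0.035,0.035,0.035,0.035],
  travel=[
    [0,0,0],
    [0,0,0],
    [0,0,0],
    [0,0,0],
    [0,0,0],
  ],
  yaw=[0,0,0,0,0],
)

```text
time_s: 12.32
position: [0.4361, 0.2476, 0.1231]
tool_rot: [[-0.002, 1.0, 0.0], [1.0, 0.002, 0.0], [0.0, 0.0, -1.0]]
ft_force: [-3.0, -0.7, 6.8]
grip_width: 0.0463
gripper_force: 81.0
```

Request:
jog_arm(
  hand=[0.035,0.035,0.035,0.035,0.035],
  travel=[
    [0,0,-0.002],
    [0,0,-0.002],
    [0,0,-0.002],
    [0,0,-0.001],
    [0,0,0],
  ],
  yaw=[0,0,0,0,0],
)

```text
time_s: 12.95
position: [0.4362, 0.2476, 0.1169]
tool_rot: [[-0.002, 1.0, 0.001], [1.0, 0.002, 0.0], [0.0, 0.001, -1.0]]
ft_force: [-6.4, -1.3, 16.5]
grip_width: 0.046
gripper_force: 82.1
```

Request:
jog_arm(
  hand=[0.035,0.035,0.035,0.035,0.035],
  travel=[
    [0,0,-0.001],
    [0,0,0],
    [0,0,0],
    [0,0,0],
    [0,0,0],
  ],
  yaw=[0,0,0.05,0.1,0.1],
)

```text
time_s: 13.58
position: [0.4363, 0.2478, 0.1166]
tool_rot: [[-0.252, 0.968, 0.002], [0.968, 0.252, 0.001], [0.001, 0.002, -1.0]]
ft_force: [-7.0, -0.5, 22.6]
grip_width: 0.0464
gripper_force: 82.5
```

Request:
jog_arm(
  hand=[0.035,0.035,0.035,0.035,0.035],
  travel=[
    [0,0,0],
    [0,0,0],
    [0,0,0],
    [0,0,0],
    [0,0,0],
  ],
  yaw=[0.13,0.13,0.13,0.13,0.13],
)

```text
time_s: 14.2
position: [0.436, 0.2477, 0.1165]
tool_rot: [[-0.787, 0.617, 0.001], [0.617, 0.787, 0.001], [-0.001, 0.001, -1.0]]
ft_force: [-9.1, -1.1, 21.6]
grip_width: 0.0462
gripper_force: 82.5
```

Request:
jog_arm(
  hand=[0.035,0.035,0.035,0.035,0.035],
  travel=[
    [0,0,0],
    [0,0,0],
    [0,0,0],
    [0,0,0],
    [0,0,0],
  ],
  yaw=[0.13,0.13,0.13,0.13,0.13],
)

```text
time_s: 14.82
position: [0.436, 0.2475, 0.1165]
tool_rot: [[-1.0, 0.014, 0.001], [0.014, 1.0, 0.0], [-0.001, 0.0, -1.0]]
ft_force: [-8.8, -2.7, 23.1]
grip_width: 0.0459
gripper_force: 82.5
```

```bash
python3 - <<'E'
from h import *
o=env.observe();t=env.get_image("top")[:,:,::-1];s=env.get_image("scene")[:,:,::-1]
print(o["position"],o["ft_force"],o["wrist_torque"],o["grip_width"],o["q"].round(1))
cv2.imwrite("pics/w4.png",np.hstack([cv2.resize(s[120:230,150:270],(360,330)),cv2.resize(t[180:260,140:300],(400,330))]))
E
```

```text
[0.43601457 0.24747841 0.11648891] [-8.82418305 -2.68402079 23.08269977] [-0.66556268  1.42637574 -0.25871558] 0.045894663484278106 [ 16.   25.2  93.5  -0.   61.2 -73.1]
```

View pics/w4.png

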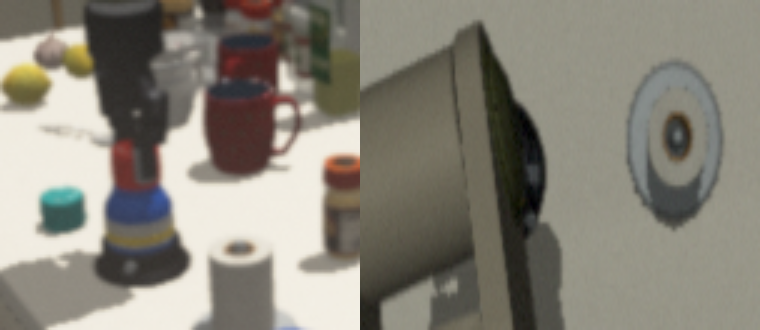

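The fingers hold the cap on the bottle, and the roll is still on its stand. The gripper has turned about 89°, so I'll lift.

Request:
jog_arm(
  hand=[0.035,0.035,0.035,0.035,0.035],
  travel=[
    [0,0,0.003],
    [0,0,0.005],
    [0,0,0.01],
    [0,0,0.01],
    [0,0,0],
  ],
  yaw=[0,0,0,0,0],
)

```text
time_s: 15.55
position: [0.437, 0.2477, 0.1433]
tool_rot: [[-1.0, 0.019, 0.003], [0.019, 1.0, 0.001], [-0.003, 0.001, -1.0]]
ft_force: [-0.1, 0.6, -0.8]
grip_width: 0.0462
gripper_force: 82.3
```

The cap came free without force. I'll raise it to about 10 cm above the bottle.

Request:
jog_arm(
  hand=[0.035,0.035,0.035,0.035,0.035],
  travel=[
    [0,0,0.02],
    [0,0,0.03],
    [0,0,0.03],
    [0,0,0.015],
    [0,0,0],
  ],
  yaw=[0,0,0,0,0],
)

```text
time_s: 16.18
position: [0.4367, 0.2477, 0.238]
tool_rot: [[-1.0, 0.019, 0.002], [0.019, 1.0, 0.001], [-0.002, 0.001, -1.0]]
ft_force: [0.3, -0.0, -0.4]
grip_width: 0.046
gripper_force: 82.3
```

Request:
jog_arm(
  hand=[0.035,0.035,0.035,0.035,0.035],
  travel=[
    [0,0,0],
    [0,0,0],
    [0,0,0],
    [0,0,0],
    [0,0,0],
  ],
  yaw=[0,0,0,0,0],
)

```text
time_s: 16.8
position: [0.4362, 0.2475, 0.2372]
tool_rot: [[-1.0, 0.019, -0.0], [0.019, 1.0, -0.0], [0.0, -0.0, -1.0]]
ft_force: [-0.6, -0.2, -0.1]
grip_width: 0.0457
gripper_force: 82.3
```

```bash
python3 - <<'E'
from h import *
s=env.get_image("scene")[:,:,::-1];o=env.observe();print(o["position"],o["grip_width"],o["gripper_force"])
cv2.imwrite("pics/w5.png",cv2.resize(s[80:280,120:340],(660,600)))
E
```

```text
[0.43626717 0.24749414 0.23726559] 0.04617029686338943 82.3273978900761
```

View pics/w5.png

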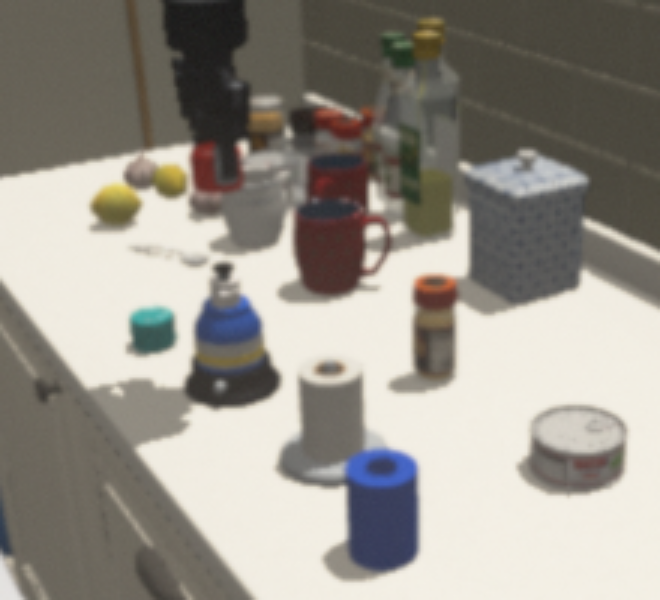

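The red cap is held level at (215,168). Below it the bottle is open, with its neck at (223,290), and the roll is on its stand. I'm handing in.

```bash
python3 -c "
from rig import env
print(env.close_job())"
```

```text
the job is handed in; nothing more can be done
None
```

The white roll is on its stand and let go. The red cap was pressed, turned about 89° and lifted off, and is held level and still about 10 cm above the open bottle. I handed the job in at about 17 s; no verdict came back.

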